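# Hook the sprung probe onto the disc-ended electrode post of a gel tank

### The arm

A 6-joint arm with a two-finger parallel gripper is mounted at the origin on the work surface. World frame = base frame: x ahead of the robot, y to its left, z up, the work surface at z = 0. Lengths are in m, angles in rad, forces in N, time in s.
With the tool pointing down it reaches from about 0.3 to 0.775 m from the base axis. Payload 14.6 kg.
Tool frame: the origin (TCP) lies on the centre line of the jaws, within the pads' length; the fingertips stand ctrl.tcp_to_tips ahead of it and the grasp point (between the pads) lies 2 mm behind it (ctrl.tcp_to_tips is the distance from the TCP to the fingertips, in m); z points along the fingers, y is the line along which they close (so a half turn about z gives the same grasp; the last joint's range is limited). The gripper opens to 94 mm and grips with 3 to 60 N. Pads are 16 mm wide; open, the fingers measure 119 mm over their backs; the gripper's body (75 mm by 177 mm) begins 78 mm behind the grasp point.
Start: joints at [1.24, 0.3, 1.521, -0, 1.321, -0.067], TCP at [0.143, 0.531, 0.222] pointing down, gripper open.
Joint ranges: [-3.03, 3.03], [-0.79, 2.21], [0.23, 2.52], [-1.04, 4.18], [0, 3.07], [-2.55, 2.55]. Speed limits (rad/s): [2.22, 2.22, 2.57, 3.14, 3.14, 3.14].

### API

Orientations are given as [roll, pitch, yaw] about the fixed x, y, z axes, in that order (R = Rz(yaw) Ry(pitch) Rx(roll)).
In Python, from station import telemetry, viewer, hand_in, ctrl gives the robot as it stands.
- The arm moves only by the tool step_arm, never from a script. Its argument "plan" is a list of rows, each an object of numbers: "dx", "dy", "dz": the shift along the tool's x, y, z scaled (see below); "rx", "ry", "rz": the turn, a rotation vector about the tool's x, y, z scaled (see below); "claw": the closure, from 0 (fully open) to 1 (shut). In form: [{"dx": .., "dy": .., "dz": .., "rx": .., "ry": .., "rz": .., "claw": ..}, ...]. A call has 1 to 10 rows; each row shifts and turns the commanded pose from where the row before left it, along the tool's axes as they then stand; what a row does not reach is not made up. The controller multiplies each number of a shift by 0.1 m and each number of a turn by 90 degrees. A row lasts 1/10 s, in which the tool goes at most 50 mm and 8.59 degrees, less where a joint would pass 70% of its speed; a pose out of reach is approached as far as the arm can. A call with a number of a shift or a turn outside -1 to 1 is refused whole. A call with a gripper value outside its range is refused whole. The fingers move at their own pace and stop on an object; "grip_force" is the grip in N (left out, the last holds). Time passes only in rows, so rows that do not move let the fingers close. It gives the time, the measured TCP pose, the force, the opening and the grip force at its end, in the units of the state.
- telemetry.get_obs(): the state, without advancing time (a new reading comes with each control period).
- viewer.camera(name): name is "scene" or "top" or "wrist"; returns a dict with "img" (400x640x3 uint8, red, green, blue), "z_map" (400x640 float32, m along the optical axis (not along the pixel's ray), 0 where there is no reading), "fx", "fy", "cx", "cy" (pixels), "R" (3x3) and "t" (3): a world point X has camera coordinates R X + t; the wrist camera has in their place "tool_from_camera" (4x4, takes a point from camera to tool coordinates, whose origin is the TCP and whose axes are the flange's). Camera axes: x right, y down, z forward; pixel columns grow to the right and rows downward; lengths in m; the calibration is good to about 2 mm. A picture is of the moment at which its call begins: read the wrist's pose just before it.
- hand_in(): hands the job in; it is judged then, once.
Trained networks look in a picture, given as the dict that the camera call returned (one of the last four; its "shot" number tells which), for a name from the list of things; names that differ only in an ending like _2 or _b are one class to them, and where a whole thing is asked for, a point or a joint stands for the part that bears it (a point fixed in the world has none). Each returns a list of dicts, best first, with "score" (0 to 1); they miss things now and then, are a little off and sometimes report something else, mostly with a low value. They report only what shows in the picture. A call takes as long as a camera call.
- viewer.recognise(target, picture): "rect" ([left, top, right, bottom] in pixels, round what is visible of it).
The state is a dict: "time_s": time; "qpos": joint angles; "joint_vel": joint speeds; "tau": joint torques, N m; "ee_pos": TCP position; "eef_rot": TCP orientation; "force": force on the tool from outside, world axes, zero at the start; "moment": the same for the moment, N m; "grip_width": finger opening in m; "grip_force": force on a finger pad.
Only numpy, scipy, OpenCV 4.12 (cv2) and the standard library are available. Lean on these libraries where they do the work, as an engineer would, in place of code of your own. Each camera call takes 0.05 s, during which the arm holds its last target. There are 200 camera calls.

### The job

Connect the sprung probe on the gel tank's rail to the electrode post whose free end carries a broad round disc. Slide the probe along the rail to just short of that post, press its plunger down to lower the hook, slide on until the hook lies under the post, then let the plunger go so that the hook springs up and stays caught on it.

Things in the scene. Friction and masses are not known exactly. Their poses are not given: they have to be found in the camera images.
- knob (a point): Centre of the probe's black knob: upright cylinder, 26 mm diameter, 24 mm high, atop the plunger rod; pinch from above. Plunger up: 204 mm above the bench, 50 mm of free rod below it (38 mm to a collar). Its carriage slides along a rail with about 1 N friction and starts at the rail's -y end, all posts to its +y side. Axes: y along the rail, the way the hook points (about robot's left); z up.
- hook_mouth (a point): Middle of the mouth of the steel J-hook at the rod's foot, where a caught post's axis should lie; same axes as knob; moves with it: 19 mm to +y and 100 mm below the knob's centre. Mouth is open at the top and 30 mm wide along y, between the rod (-y) and the 5 mm thick upturned tip (+y). Foot's top is 4 mm, its underside 9 mm below this point; tip's top is 2 mm above it.
- disc_post (a point): Point to be hooked on the target post, in the path of the hook's mouth: level steel rod, 8 mm diameter, 62 mm long, axis 85 mm above the bench, pointing away from the robot from a white column, across the rail (x along rod, y along rail). Only this post ends in a 30 mm round disc; two like it (plain end; 10 mm square end) stand 80 mm or more off along the rail. A raised hook passes over all posts.
- plunger (a joint): How far the plunger is pressed down, m: 0 = up (hook raised, 6 mm clear above the posts), 0.036 = stop. A spring pushes it up, 4.5 N at 0 to 10 N at the stop. Pressed 0.025 or more, the hook's tip passes beneath a post (aim for 0.031). Let go with a post in its mouth it rises to about 0.019 and stays; with none it returns to 0.

How it is judged:
At the end, for the whole second after the job is handed in: The plunger has been let go and is at rest, held 15 to 22.5 mm down by the post with the disc, which lies in the hook's mouth (mouth centre within 16 mm of the point on the post's axis) (value of joint plunger between 0.015 and 0.0225 m and distance between hook_mouth and disc_post below 0.016 m and velocity of joint plunger between -0.01 and 0.01 m/s); the robot touches nothing.
It also fails if it takes over 32 s, if anything falls off the work surface, if the arm or the gripper's body presses on something with over 40 N, if the wrist force passes 120 N, or if a joint passes its speed limit or range.

## Working session

There is one attempt and no reset: what is moved stays moved. The work goes in short steps, Python scripts to look and compute and a tool call to move; the robot and the scene stay as the last step left them, time stands still between calls to the robot, and variables do not carry over. Pictures are saved under pics/ and viewed, at most 10 in all, crops included, and the job is handed in when it is done.

Besides the shell and the picture viewer there is one more tool, called after ">>>" as name(argument=value, ...) on one line, values as JSON. step_arm: Moves the arm, as the interface text tells. Shifts and turns lie within -1 to 1; 1 stands for 0.1 m of shift or 90 degrees of turn. Its arguments: {"type":"object","properties":{"plan":{"type":"array"},"grip_force":{"type":"number"}},"required":["plan"]}

```bash
mkdir -p pics; cat > h.py <<'E'
import numpy as np, cv2
from station import telemetry, viewer, hand_in, ctrl
def back(p,u,v,z=None):
    z=p["z_map"][int(round(v)),int(round(u))] if z is None else z
    c=np.array([(u-p["cx"])/p["fx"]*z,(v-p["cy"])/p["fy"]*z,z])
    return p["R"].T@(c-p["t"])
def cloud(p):
    v,u=np.mgrid[0:400,0:640]; z=p["z_map"]
    c=np.stack([(u-p["cx"])/p["fx"]*z,(v-p["cy"])/p["fy"]*z,z],-1)
    return (c-p["t"])@p["R"]
E
python3 - <<'E'
from h import *
o=telemetry.get_obs();print(o,ctrl.tcp_to_tips)
ims=[]
for n in("scene","top"):
    p=viewer.camera(n);ims.append(p["img"])
    print(n,p["fx"],p["R"].tolist(),p["t"])
    for t in("knob","hook_mouth","disc_post"):
        for d in viewer.recognise(t,p)[:4]:
            r=d["rect"];u,v=(r[0]+r[2])/2,(r[1]+r[3])/2
            print(t,d["score"],np.round(r),back(p,u,v).round(4))
    cv2.imwrite(f"pics/{n}0.png",p["img"][:,:,::-1])
E
```

```text
{'time_s': 0.0, 'qpos': array([ 1.24043027e+00,  3.00445562e-01,  1.52159484e+00, -2.56365290e-05,
        1.32071282e+00, -6.65819945e-02]), 'joint_vel': array([ 0.00169905, -0.00080241, -0.00038242,  0.00120304,  0.00195443,
        0.00136584]), 'tau': array([ 2.01685027e-03, -5.31807876e+01, -3.52742279e+01,  7.09387986e-02,
        2.43975897e-02, -8.23350570e-05]), 'ee_pos': array([0.14332177, 0.53073621, 0.22189451]), 'eef_rot': array([-3.14043301e+00, -5.24388892e-05,  2.87781492e+00]), 'force': array([ 1.13590063, -0.18714814, -0.09792177]), 'moment': array([ 0.0226579 , -0.03823248, -0.00745634]), 'grip_force': 0.0, 'grip_width': 0.09395223210247818} 0.017
scene 381.72504277111386 [[0.31104927243649133, 0.9501764686733422, 0.020323102523655122], [0.5666404505641708, -0.16824281837387933, -0.8066058230945566], [-0.7629986565526596, 0.26241004638746485, -0.590740228572395]] [-0.15042867 -0.20638818  1.18669461]
knob 0.97 [196. 169. 242. 236.] [ 0.503  -0.1975  0.1426]
hook_mouth 0.81 [200. 168. 242. 235.] [ 0.5023 -0.1953  0.1432]
top 377.00263338988606 [[0.02403076659040726, -0.9996187026969878, 0.013600421885684739], [-0.9942588904742682, -0.025316399239089186, -0.10396316002529056], [0.10426783286303835, -0.011024025941473914, -0.9944881547218585]] [-0.05737371  0.56710824  0.74898379]
knob 0.56 [381. 209. 427. 225.] [ 0.5273 -0.197   0.1545]
hook_mouth 0.6 [381. 210. 426. 226.] [ 0.5258 -0.1979  0.1474]
disc_post 0.59 [379. 211. 428. 227.] [ 0.5241 -0.1972  0.1519]
disc_post 0.51 [301. 185. 318. 219.] [ 0.5608 -0.0329  0.0328]
```

View pics/scene0.png

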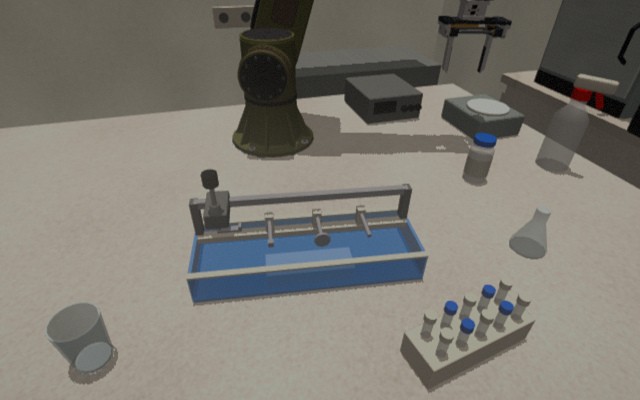

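View pics/top0.png

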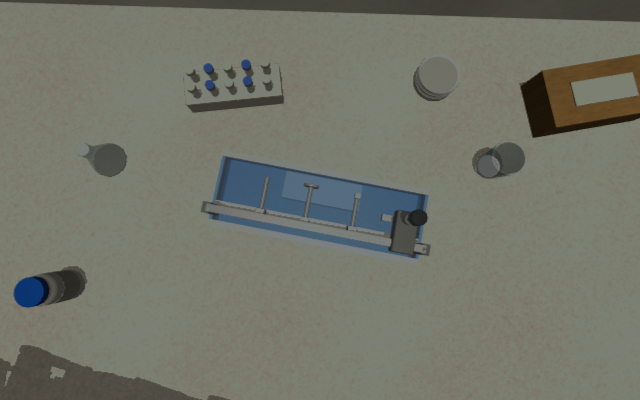

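The scene view shows the black knob at about (210,180). Three posts stand at (270,228), (320,235) and (364,222), and the middle one carries the disc. In the top view the knob is at (418,217), the disc post runs from (307,217) to (311,187), and the rail goes from (208,207) to (425,249).

```bash
cat > m.py <<'E'
from h import *
for n in("scene","top"):
    p=viewer.camera(n);P=cloud(p);X=P.reshape(-1,3);g=p["img"].reshape(-1,3).max(1)
    ok=(p["z_map"].ravel()>0)&(X[:,0]>.35)&(X[:,0]<.7)&(abs(X[:,1])<.3)
    k=ok&(X[:,2]>.185)
    K=X[k];print(n,"knob",k.sum(),K.min(0).round(4),K.max(0).round(4),K.mean(0).round(4), np.median(K[K[:,2]>.21],0))
    h,e=np.histogram(X[ok][:,2],np.arange(0.05,.24,.005));print(list(zip(e.round(3),h)))
    if n=="top":
        for uv in[(307,212),(308,205),(309,198),(310,192),(311,186),(306,186),(316,187),(265,195),(355,210)]:print(uv,back(p,*uv).round(4),back(p,*uv,z=None if 0 else (lambda r:r)(p["z_map"][uv[1],uv[0]])).round(3)[2])
        m=ok&(X[:,2]>.11)&(X[:,2]<.2); R=X[m]
        d=cv2.fitLine(R[(R[:,1]>-.13)][:,:2].astype(np.float32),cv2.DIST_HUBER,0,.01,.01).ravel();print("rail",d,R[R[:,1]>-.13].min(0),R[R[:,1]>-.13].max(0))
    c=p["img"][150:270,180:440] if n=="scene" else p["img"][150:260,200:440]
    cv2.imwrite(f"pics/{n}1.png",cv2.resize(c,None,fx=3,fy=3,interpolation=cv2.INTER_CUBIC)[:,:,::-1])
E
python3 m.py
```

```text
scene knob 307 [ 0.5131 -0.2198  0.1852] [ 0.5387 -0.1944  0.218 ] [ 0.5306 -0.207   0.2082] [ 0.52884169 -0.20710593  0.21598131]
[(np.float64(0.05), np.int64(1152)), (np.float64(0.055), np.int64(1403)), (np.float64(0.06), np.int64(3028)), (np.float64(0.065), np.int64(70)), (np.float64(0.07), np.int64(86)), (np.float64(0.075), np.int64(103)), (np.float64(0.08), np.int64(122)), (np.float64(0.085), np.int64(369)), (np.float64(0.09), np.int64(181)), (np.float64(0.095), np.int64(294)), (np.float64(0.1), np.int64(119)), (np.float64(0.105), np.int64(61)), (np.float64(0.11), np.int64(50)), (np.float64(0.115), np.int64(229)), (np.float64(0.12), np.int64(481)), (np.float64(0.125), np.int64(513)), (np.float64(0.13), np.int64(1132)), (np.float64(0.135), np.int64(80)), (np.float64(0.14), np.int64(420)), (np.float64(0.145), np.int64(24)), (np.float64(0.15), np.int64(53)), (np.float64(0.155), np.int64(20)), (np.float64(0.16), np.int64(13)), (np.float64(0.165), np.int64(12)), (np.float64(0.17), np.int64(13)), (np.float64(0.175), np.int64(13)), (np.float64(0.18), np.int64(13)), (np.float64(0.185), 
[... 1527 characters left out ...]
(0.205), np.int64(13)), (np.float64(0.21), np.int64(98)), (np.float64(0.215), np.int64(115)), (np.float64(0.22), np.int64(0)), (np.float64(0.225), np.int64(0)), (np.float64(0.23), np.int64(0))]
(307, 212) [ 0.5362 -0.0285  0.0898] 0.09
(308, 205) [ 0.5497 -0.0301  0.0889] 0.089
(309, 198) [ 0.5632 -0.0316  0.0884] 0.088
(310, 192) [ 0.5749 -0.0333  0.0874] 0.087
(311, 186) [ 0.5856 -0.0349  0.0941] 0.094
(306, 186) [ 0.587  -0.0252  0.0823] 0.082
(316, 187) [ 0.584  -0.0444  0.0937] 0.094
(265, 195) [0.5671 0.0528 0.0858] 0.086
(355, 210) [ 0.5424 -0.1199  0.0886] 0.089
rail [0.16489814 0.9863106  0.5160612  0.0182326 ] [ 0.48579279 -0.12982916  0.11245785] [0.54868691 0.16159177 0.13532674]
```

View pics/top1.png

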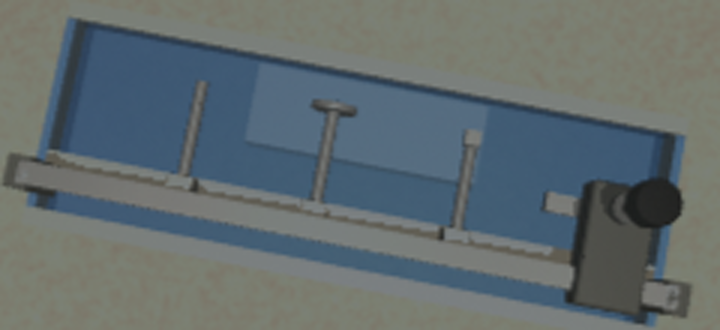

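View pics/scene1.png

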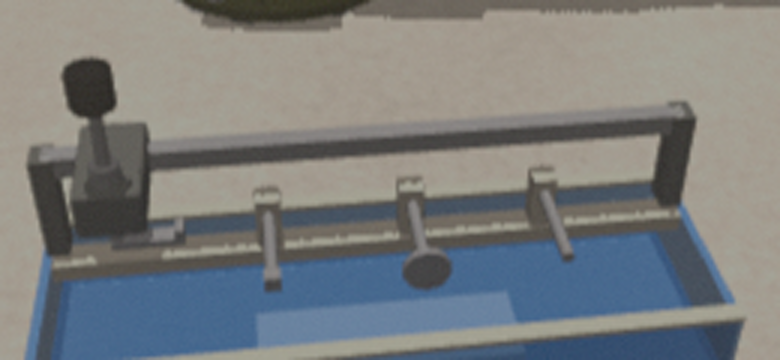

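>>> step_arm(plan=[{"dz":-0.3,"rz":-0.062,"claw":0},{"dx":-0.15,"dy":-0.2,"dz":-0.25,"claw":0},{"dx":-0.25,"dy":-0.33,"dz":-0.25,"claw":0},{"dx":-0.25,"dy":-0.33,"claw":0},{"dx":-0.25,"dy":-0.33,"claw":0},{"dx":-0.25,"dy":-0.33,"claw":0},{"dx":-0.25,"dy":-0.33,"claw":0},{"dx":-0.25,"dy":-0.33,"claw":0},{"dx":-0.25,"dy":-0.33,"claw":0},{"dx":-0.25,"dy":-0.33,"claw":0}], grip_force=35)

```text
$.plan[0]: bad value
```

>>> step_arm(plan=[{"dx":-0.25,"dy":-0.33,"claw":0},{"dx":-0.25,"dy":-0.33,"claw":0},{"dx":-0.25,"dy":-0.33,"claw":0},{"dx":-0.25,"dy":-0.33,"claw":0},{"dx":-0.25,"dy":-0.33,"claw":0},{"dx":-0.25,"dy":-0.33,"claw":0},{"dx":-0.25,"dy":-0.33,"claw":0},{"dx":-0.25,"dy":-0.33,"claw":0},{"dx":-0.25,"dy":-0.33,"claw":0},{"claw":0}])

```text
$.plan[0]: bad value
```

```bash
cat > w.py <<'E'
from h import *
from scipy.spatial.transform import Rotation as Ro
def wrist(name=None):
    o=telemetry.get_obs();p=viewer.camera("wrist")
    T=np.eye(4);T[:3,:3]=Ro.from_euler("xyz",o["eef_rot"]).as_matrix();T[:3,3]=o["ee_pos"]
    W=T@p["tool_from_camera"];p["R"]=W[:3,:3].T;p["t"]=-W[:3,:3].T@W[:3,3]
    if name: cv2.imwrite(f"pics/{name}.png",p["img"][:,:,::-1])
    return o,p
x=np.array([.986,-.165]);y=np.array([.165,.986])
def rail(P): return (P[...,:2]@x),(P[...,:2]@y)
E
python3 - <<'E'
from w import *
o,p=wrist("w0");P=o["ee_pos"];print(P,o["eef_rot"],rail(P),o["qpos"],o["time_s"])
print(p["tool_from_camera"].round(3).tolist())
X=cloud(p).reshape(-1,3);ok=(p["z_map"].ravel()>0)&(X[:,2]>.205)&(X[:,2]<.225)&(np.hypot(X[:,0]-.525,X[:,1]+.206)<.04)
K=X[ok];print(len(K),K.min(0),K.max(0),K.mean(0)) if len(K) else 0
E
```

```text
[0.14343752 0.53095218 0.22243007] [-3.14155859e+00  4.20732715e-05  2.87774448e+00] (np.float64(0.05382228040556059), np.float64(0.5471860386642837)) [ 1.24036739e+00  2.99917571e-01  1.52101386e+00 -4.56671248e-05
  1.32069241e+00 -6.65694567e-02] 0.5
[[0.001, -0.966, -0.258, 0.075], [1.0, 0.001, -0.0, -0.002], [0.0, -0.258, 0.966, -0.163], [0.0, 0.0, 0.0, 1.0]]
```

View pics/w0.png

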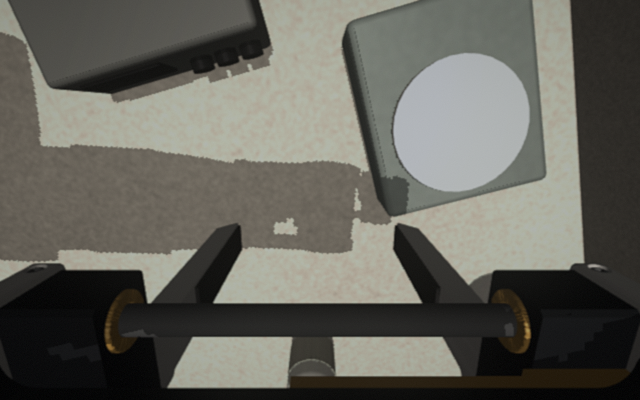

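Both move calls were refused because every row needs all its keys, so the wrist picture still shows the start: the balance pan at (460,120) and the fingers at (220,240) and (410,240). I'll send the same moves again with full rows.

>>> step_arm(plan=[{"dx":0,"dy":0,"dz":-0.3,"rx":0,"ry":0,"rz":-0.062,"claw":0},{"dx":-0.15,"dy":-0.2,"dz":-0.25,"rx":0,"ry":0,"rz":0,"claw":0},{"dx":-0.25,"dy":-0.33,"dz":-0.25,"rx":0,"ry":0,"rz":0,"claw":0},{"dx":-0.25,"dy":-0.33,"dz":0,"rx":0,"ry":0,"rz":0,"claw":0},{"dx":-0.25,"dy":-0.33,"dz":0,"rx":0,"ry":0,"rz":0,"claw":0},{"dx":-0.25,"dy":-0.33,"dz":0,"rx":0,"ry":0,"rz":0,"claw":0},{"dx":-0.25,"dy":-0.33,"dz":0,"rx":0,"ry":0,"rz":0,"claw":0},{"dx":-0.25,"dy":-0.33,"dz":0,"rx":0,"ry":0,"rz":0,"claw":0},{"dx":-0.25,"dy":-0.33,"dz":0,"rx":0,"ry":0,"rz":0,"claw":0},{"dx":-0.25,"dy":-0.33,"dz":0,"rx":0,"ry":0,"rz":0,"claw":0}], grip_force=35)

```text
time_s: 1.55
ee_pos: [0.3087, 0.2137, 0.3027]
eef_rot: [3.141, 0.001, 2.975]
force: [0.7, -0.3, 0.0]
grip_width: 0.0937
grip_force: 0.0
```

>>> step_arm(plan=[{"dx":-0.28,"dy":-0.38,"dz":0,"rx":0,"ry":0,"rz":0,"claw":0},{"dx":-0.28,"dy":-0.38,"dz":0,"rx":0,"ry":0,"rz":0,"claw":0},{"dx":-0.28,"dy":-0.38,"dz":0,"rx":0,"ry":0,"rz":0,"claw":0},{"dx":-0.28,"dy":-0.38,"dz":0,"rx":0,"ry":0,"rz":0,"claw":0},{"dx":-0.28,"dy":-0.38,"dz":0,"rx":0,"ry":0,"rz":0,"claw":0},{"dx":-0.28,"dy":-0.38,"dz":0,"rx":0,"ry":0,"rz":0,"claw":0},{"dx":-0.28,"dy":-0.38,"dz":0,"rx":0,"ry":0,"rz":0,"claw":0},{"dx":-0.28,"dy":-0.38,"dz":0,"rx":0,"ry":0,"rz":0,"claw":0},{"dx":-0.28,"dy":-0.38,"dz":0,"rx":0,"ry":0,"rz":0,"claw":0},{"dx":-0.28,"dy":-0.38,"dz":0,"rx":0,"ry":0,"rz":0,"claw":0}])

```text
time_s: 2.55
ee_pos: [0.5221, -0.2078, 0.3024]
eef_rot: [3.142, 0.0, 2.975]
force: [0.3, 1.8, -0.0]
grip_width: 0.0942
grip_force: 0.0
```

```bash
python3 - <<'E'
from w import *
o,p=wrist("w1");P=o["ee_pos"];print(P,o["eef_rot"],rail(P),o["qpos"].round(2),o["time_s"])
X=cloud(p).reshape(-1,3);ok=(p["z_map"].ravel()>0)&(X[:,2]>.205)&(X[:,2]<.225)&(np.hypot(X[:,0]-.525,X[:,1]+.206)<.04)
K=X[ok]
if len(K):
  print(len(K),K.min(0),K.max(0),K.mean(0)); a,b=rail(K); print("perp",a.min(),a.max(),"along",b.min(),b.max())
m=(p["z_map"].ravel()>0)&(X[:,2]>.128)&(X[:,2]<.138)&(abs(X[:,0]-.5)<.1)&(X[:,1]>-.15)
if m.sum()>50: print("rail",m.sum(),cv2.fitLine(X[m][:,:2].astype(np.float32),cv2.DIST_HUBER,0,.01,.01).ravel())
E
```

```text
[ 0.52211285 -0.20784151  0.30244187] [3.14158658e+00 2.63118556e-04 2.97490093e+00] (np.float64(0.5490971197473082), np.float64(-0.11878310995700099)) [-0.44  0.28  1.36  0.    1.5  -1.85] 2.55
768 [ 0.50992427 -0.22005461  0.2051766 ] [ 0.53530142 -0.19478389  0.21870256] [ 0.5214008  -0.20723254  0.21611364]
perp 0.5370513502099837 0.5621786992512952 along -0.13054292532612993 -0.10617647468729408
rail 3565 [ 0.1649628   0.9862998   0.5104176  -0.00736866]
```

View pics/w1.png

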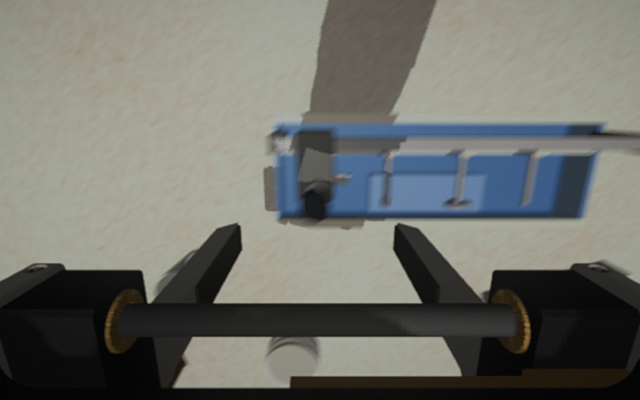

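The wrist view, slightly blurred by motion, shows the knob at (316,203), centred between the fingers. The disc post is at (458,180). Measurements from the three views agree to about 2 mm, so I'll descend and pinch.

>>> step_arm(plan=[{"dx":0,"dy":0,"dz":0.2,"rx":0,"ry":0,"rz":0,"claw":0},{"dx":-0.01,"dy":0.01,"dz":0.3,"rx":0,"ry":0,"rz":0,"claw":0},{"dx":0,"dy":0,"dz":0.3,"rx":0,"ry":0,"rz":0,"claw":0},{"dx":0,"dy":0,"dz":0.14,"rx":0,"ry":0,"rz":0,"claw":0},{"dx":0,"dy":0,"dz":0,"rx":0,"ry":0,"rz":0,"claw":0.5},{"dx":0,"dy":0,"dz":0,"rx":0,"ry":0,"rz":0,"claw":1},{"dx":0,"dy":0,"dz":0,"rx":0,"ry":0,"rz":0,"claw":1},{"dx":0,"dy":0,"dz":0,"rx":0,"ry":0,"rz":0,"claw":1},{"dx":0,"dy":0,"dz":0,"rx":0,"ry":0,"rz":0,"claw":1},{"dx":0,"dy":0,"dz":0,"rx":0,"ry":0,"rz":0,"claw":1}], grip_force=35)

```text
time_s: 3.6
ee_pos: [0.5228, -0.2051, 0.2088]
eef_rot: [-3.141, 0.001, 2.975]
force: [0.4, -0.1, -0.9]
grip_width: 0.0498
grip_force: 0.0
```

```bash
python3 - <<'E'
from w import *
o,p=wrist();print(o["ee_pos"],rail(o["ee_pos"]),o["force"],o["grip_width"],o["grip_force"],o["time_s"])
for q in (p,viewer.camera("top"),viewer.camera("scene")):
  X=cloud(q).reshape(-1,3);a,b=rail(X)
  m=(q["z_map"].ravel()>0)&(X[:,2]>.084)&(X[:,2]<.094)&(a>.54)&(a<.57)&(abs(b-.061)<.03)
  print(m.sum(), np.c_[a,b,X[:,2]][m].mean(0) if m.any() else "", (b[m].min(),b[m].max()) if m.any() else "")
E
```

```text
[ 0.52282473 -0.2050749   0.20882034] (np.float64(0.5493425476401942), np.float64(-0.11593777382302195)) [ 0.41511001 -0.10754949 -0.86946734] 0.04982876272069307 0.0 3.6
297 [0.55475145 0.05970925 0.08857891] (np.float64(0.05656132996418443), np.float64(0.0654075469204953))
64 [0.55496525 0.06319908 0.08715651] (np.float64(0.05921486131354662), np.float64(0.06710934403311891))
44 [0.55629797 0.06141641 0.088671  ] (np.float64(0.05814553523019009), np.float64(0.06548280894050379))
```

>>> step_arm(plan=[{"dx":0,"dy":0,"dz":0,"rx":0,"ry":0,"rz":0,"claw":1},{"dx":0,"dy":0,"dz":0,"rx":0,"ry":0,"rz":0,"claw":1},{"dx":0,"dy":0,"dz":0,"rx":0,"ry":0,"rz":0,"claw":1},{"dx":0,"dy":0,"dz":0,"rx":0,"ry":0,"rz":0,"claw":1},{"dx":0,"dy":0,"dz":0,"rx":0,"ry":0,"rz":0,"claw":1},{"dx":0,"dy":0,"dz":0,"rx":0,"ry":0,"rz":0,"claw":1}], grip_force=35)

```text
time_s: 4.35
ee_pos: [0.5227, -0.205, 0.2085]
eef_rot: [-3.142, 0.0, 2.975]
force: [-1.2, 0.6, 0.5]
grip_width: 0.0256
grip_force: 35.0
```

>>> step_arm(plan=[{"dx":0,"dy":0.08,"dz":0,"rx":0,"ry":0,"rz":0,"claw":1},{"dx":0,"dy":0.15,"dz":0,"rx":0,"ry":0,"rz":0,"claw":1},{"dx":0,"dy":0.15,"dz":0,"rx":0,"ry":0,"rz":0,"claw":1},{"dx":0,"dy":0.15,"dz":0,"rx":0,"ry":0,"rz":0,"claw":1},{"dx":0,"dy":0.15,"dz":0,"rx":0,"ry":0,"rz":0,"claw":1},{"dx":0,"dy":0.15,"dz":0,"rx":0,"ry":0,"rz":0,"claw":1},{"dx":0,"dy":0.15,"dz":0,"rx":0,"ry":0,"rz":0,"claw":1},{"dx":0,"dy":0.15,"dz":0,"rx":0,"ry":0,"rz":0,"claw":1},{"dx":0,"dy":0.1,"dz":0,"rx":0,"ry":0,"rz":0,"claw":1},{"dx":0,"dy":0,"dz":0,"rx":0,"ry":0,"rz":0,"claw":1}])

```text
time_s: 5.35
ee_pos: [0.5433, -0.0822, 0.2085]
eef_rot: [3.141, -0.0, 2.977]
force: [0.0, 1.3, 0.3]
grip_width: 0.0256
grip_force: 35.0
```

```bash
python3 - <<'E'
from w import *
o=telemetry.get_obs();print(o["ee_pos"],rail(o["ee_pos"]),o["force"],o["grip_width"],o["time_s"])
p=viewer.camera("scene")
cv2.imwrite("pics/s2.png",cv2.resize(p["img"][130:270,180:440],None,fx=3,fy=3,interpolation=cv2.INTER_CUBIC)[:,:,::-1])
E
```

```text
[ 0.543325   -0.08218488  0.20845778] (np.float64(0.5492789526647734), np.float64(0.008614336603172951)) [6.56430937e-04 1.32744759e+00 2.92256613e-01] 0.025554882654427718 5.35
```

View pics/s2.png

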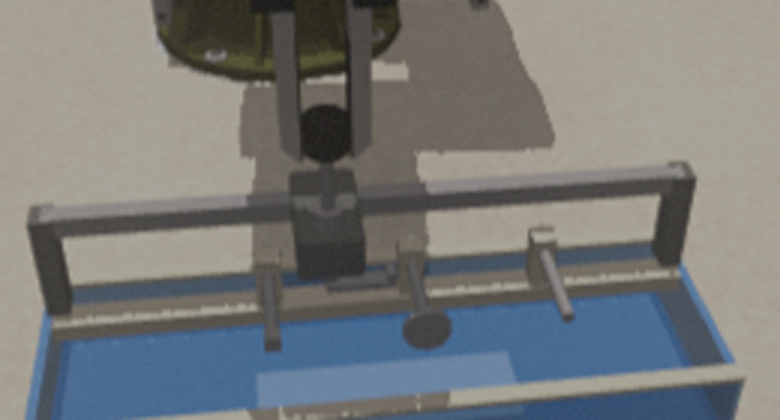

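The picture shows the knob held at (325,130), and the carriage has slid along. The hook tip at (397,275) stops just short of the disc post at (415,275). I'll back off slightly and press 31 mm.

>>> step_arm(plan=[{"dx":0,"dy":-0.02,"dz":0,"rx":0,"ry":0,"rz":0,"claw":1},{"dx":0,"dy":0,"dz":0.05,"rx":0,"ry":0,"rz":0,"claw":1},{"dx":0,"dy":0,"dz":0.05,"rx":0,"ry":0,"rz":0,"claw":1},{"dx":0,"dy":0,"dz":0.05,"rx":0,"ry":0,"rz":0,"claw":1},{"dx":0,"dy":0,"dz":0.05,"rx":0,"ry":0,"rz":0,"claw":1},{"dx":0,"dy":0,"dz":0.05,"rx":0,"ry":0,"rz":0,"claw":1},{"dx":0,"dy":0,"dz":0.04,"rx":0,"ry":0,"rz":0,"claw":1},{"dx":0,"dy":0,"dz":0.02,"rx":0,"ry":0,"rz":0,"claw":1},{"dx":0,"dy":0,"dz":0,"rx":0,"ry":0,"rz":0,"claw":1}], grip_force=40)

```text
time_s: 6.3
ee_pos: [0.5428, -0.0863, 0.1776]
eef_rot: [-3.142, 0.0, 2.974]
force: [-2.7, 1.0, 8.7]
grip_width: 0.0251
grip_force: 40.0
```

```bash
python3 - <<'E'
from w import *
o=telemetry.get_obs();print(o["ee_pos"],rail(o["ee_pos"]),o["force"],o["grip_width"],o["time_s"])
p=viewer.camera("scene")
X=cloud(p).reshape(-1,3);a,b=rail(X);g=p["img"].reshape(-1,3).max(1)
m=(g<45)&(abs(a-.55)<.03)&(abs(b-rail(o["ee_pos"])[1])<.01)&(X[:,2]>.15)&(X[:,2]<.22);print("knob z",np.percentile(X[m][:,2],[1,50,99]))
cv2.imwrite("pics/s3.png",cv2.resize(p["img"][130:270,180:440],None,fx=3,fy=3,interpolation=cv2.INTER_CUBIC)[:,:,::-1])
E
```

```text
[ 0.5427599  -0.08627167  0.17760375] (np.float64(0.5493960874895911), np.float64(0.00449151748220453)) [-2.71954968  0.96254769  8.65495283] 0.025124388656201306 6.3
knob z [0.16547961 0.18172502 0.18673862]
```

View pics/s3.png

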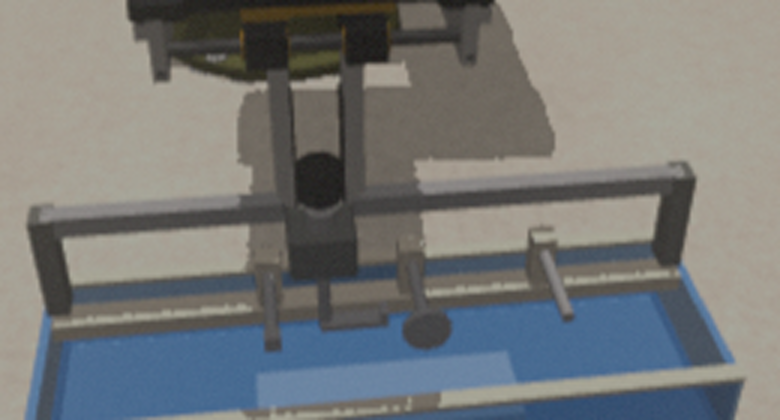

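The hook is down, lying at (350,320) short of the disc post. The 8.7 N force and a knob top about 30 mm lower confirm the press. Next I'll slide on 37–38 mm.

>>> step_arm(plan=[{"dx":0,"dy":0.05,"dz":0,"rx":0,"ry":0,"rz":0,"claw":1},{"dx":0,"dy":0.07,"dz":0,"rx":0,"ry":0,"rz":0,"claw":1},{"dx":0,"dy":0.07,"dz":0,"rx":0,"ry":0,"rz":0,"claw":1},{"dx":0,"dy":0.07,"dz":0,"rx":0,"ry":0,"rz":0,"claw":1},{"dx":0,"dy":0.07,"dz":0,"rx":0,"ry":0,"rz":0,"claw":1},{"dx":0,"dy":0.04,"dz":0,"rx":0,"ry":0,"rz":0,"claw":1},{"dx":0,"dy":0,"dz":0,"rx":0,"ry":0,"rz":0,"claw":1},{"dx":0,"dy":0,"dz":0,"rx":0,"ry":0,"rz":0,"claw":1}])

```text
time_s: 7.15
ee_pos: [0.5489, -0.0495, 0.1779]
eef_rot: [3.141, 0.001, 2.975]
force: [-4.0, 1.8, 7.5]
grip_width: 0.0253
grip_force: 40.0
```

```bash
python3 - <<'E'
from w import *
o=telemetry.get_obs();print(o["ee_pos"],rail(o["ee_pos"]),o["force"],o["grip_width"],o["time_s"])
p=viewer.camera("scene")
cv2.imwrite("pics/s4.png",cv2.resize(p["img"][130:270,180:440],None,fx=3,fy=3,interpolation=cv2.INTER_CUBIC)[:,:,::-1])
E
```

```text
[ 0.54893005 -0.04954261  0.17785893] (np.float64(0.5494195616361938), np.float64(0.04172444176536158)) [-4.04105963  1.75304909  7.51290673] 0.025319807945167746 7.15
```

View pics/s4.png

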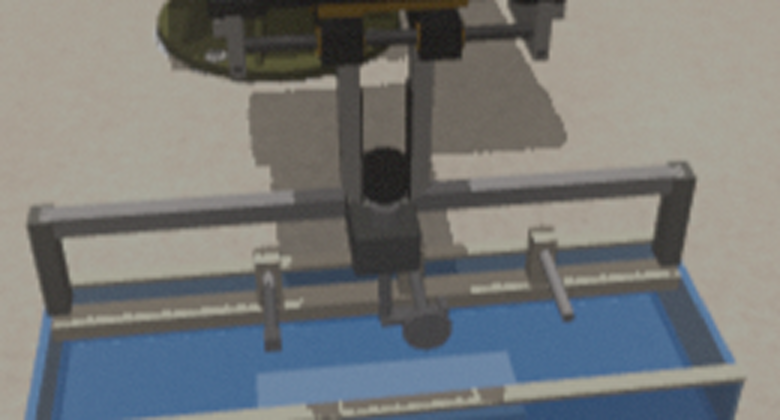

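The rod at (387,295) sits just on the -y side of the disc post at (415,290), and the hook's foot passes beneath it. I'll ease up 10 mm, open and retreat.

>>> step_arm(plan=[{"dx":0,"dy":0,"dz":-0.04,"rx":0,"ry":0,"rz":0,"claw":1},{"dx":0,"dy":0,"dz":-0.04,"rx":0,"ry":0,"rz":0,"claw":1},{"dx":0,"dy":0,"dz":-0.02,"rx":0,"ry":0,"rz":0,"claw":1},{"dx":0,"dy":0,"dz":0,"rx":0,"ry":0,"rz":0,"claw":1},{"dx":0,"dy":0,"dz":0,"rx":0,"ry":0,"rz":0,"claw":0},{"dx":0,"dy":0,"dz":0,"rx":0,"ry":0,"rz":0,"claw":0},{"dx":0,"dy":0,"dz":0,"rx":0,"ry":0,"rz":0,"claw":0},{"dx":0,"dy":0,"dz":0,"rx":0,"ry":0,"rz":0,"claw":0},{"dx":0,"dy":0,"dz":0,"rx":0,"ry":0,"rz":0,"claw":0},{"dx":0,"dy":0,"dz":0,"rx":0,"ry":0,"rz":0,"claw":0}])

```text
time_s: 8.2
ee_pos: [0.5489, -0.0492, 0.1874]
eef_rot: [-3.142, -0.0, 2.975]
force: [-0.6, -0.1, -0.3]
grip_width: 0.0698
grip_force: 0.0
```

>>> step_arm(plan=[{"dx":0,"dy":0,"dz":0,"rx":0,"ry":0,"rz":0,"claw":0},{"dx":0,"dy":0,"dz":0,"rx":0,"ry":0,"rz":0,"claw":0},{"dx":0,"dy":0,"dz":-0.1,"rx":0,"ry":0,"rz":0,"claw":0},{"dx":0,"dy":0,"dz":-0.2,"rx":0,"ry":0,"rz":0,"claw":0},{"dx":0,"dy":0,"dz":-0.3,"rx":0,"ry":0,"rz":0,"claw":0},{"dx":0,"dy":0,"dz":-0.3,"rx":0,"ry":0,"rz":0,"claw":0},{"dx":0,"dy":0,"dz":-0.2,"rx":0,"ry":0,"rz":0,"claw":0},{"dx":0,"dy":0,"dz":0,"rx":0,"ry":0,"rz":0,"claw":0},{"dx":0,"dy":0,"dz":0,"rx":0,"ry":0,"rz":0,"claw":0},{"dx":0,"dy":0,"dz":0,"rx":0,"ry":0,"rz":0,"claw":0}])

```text
time_s: 9.2
ee_pos: [0.5486, -0.0491, 0.2962]
eef_rot: [-3.142, -0.002, 2.975]
force: [-0.8, -0.2, 0.2]
grip_width: 0.0937
grip_force: 0.0
```

```bash
python3 - <<'E'
from w import *
o,q=wrist();print(o["ee_pos"],o["force"],o["grip_width"],o["time_s"])
p=viewer.camera("scene")
for c in(q,p):
  X=cloud(c).reshape(-1,3);a,b=rail(X);g=c["img"].reshape(-1,3).max(1)
  m=(g<60)&(abs(a-.55)<.025)&(abs(b-.042)<.03)&(X[:,2]>.165)&(X[:,2]<.225);Y=np.c_[a,b,X[:,2]][m];print(m.sum(),np.percentile(Y,[1,99],0).round(4))
cv2.imwrite("pics/s5.png",cv2.resize(p["img"][130:270,180:440],None,fx=3,fy=3,interpolation=cv2.INTER_CUBIC)[:,:,::-1])
E
```

```text
[ 0.54855822 -0.04913545  0.29622671] [-0.76757726 -0.22185142  0.16599293] 0.09367146936319627 9.2
757 [[0.5371 0.029  0.1765]
 [0.5611 0.0524 0.1996]]
256 [[0.5417 0.0292 0.1746]
 [0.564  0.0531 0.1986]]
```

View pics/s5.png

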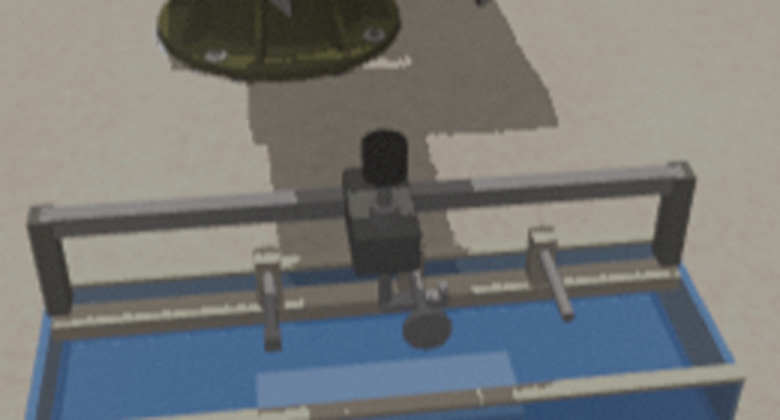

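The knob top is now at about 0.198 m, so the plunger is about 18–19 mm down. The hook tip shows at (437,290), beyond the post, so the post is caught. The gripper is clear of everything.

```bash
python3 -c "
from station import hand_in
print(hand_in())"
```

```text
the job is handed in; nothing more can be done
None
```

The job is handed in at about 9 s of the 32 s allowed: the hook is caught on the disc post, the plunger measures about 18–19 mm down, and the gripper is clear; the judge returned no verdict.

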